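Pin the cash box shut and hold its re-arm button down

ROBOT

A 6-joint arm with a two-finger parallel gripper is mounted at the origin on a cart in front of the work surface, level with it; the furniture and walls round the work are solid. World frame = base frame: x ahead of the robot, y to its left, z up, the work surface at z = 0. Lengths are in m, angles in rad, forces in N, time in s.
With the tool pointing down it reaches from about 0.35 to 0.775 m from the base axis. Payload 7.3 kg.
Tool frame: the origin (TCP) lies on the centre line of the jaws, within the pads' length; the fingertips stand 17 mm ahead of it and the grasp point (between the pads) lies 2 mm behind it (robot.tcp_to_tips is the distance from the TCP to the fingertips, in m); z points along the fingers, y is the line along which they close (so a half turn about z gives the same grasp; the last joint's range is limited). The gripper opens to 92 mm and grips with 3 to 60 N. Pads are 19 mm wide; open, the fingers measure 130 mm over their backs; the gripper's body (75 mm by 190 mm) begins 47 mm behind the grasp point.
Start: joints at [1.099, 0.342, 1.524, -0, 1.275, -0.146], TCP at [0.168, 0.497, 0.206] pointing down, gripper open.
Joint ranges: [-2.53, 2.53], [-0.77, 2.02], [0.04, 2.7], [-1, 4.14], [0.28, 2.66], [-3.11, 3.11]. Speed limits (rad/s): [2.57, 2.57, 3.14, 3.14, 3.14, 3.14].

INTERFACE

Orientations are given as [roll, pitch, yaw] about the fixed x, y, z axes, in that order (R = Rz(yaw) Ry(pitch) Rx(roll)).
In Python, from cell import robot gives the robot as it stands. The module is installed in compiled form; this text tells all that it offers.
- The arm moves only by the tool carry_out, never from a script. Its argument "commands" is a list of rows, each a list of 3 entries, a list of its own where there are three numbers: the shift along the tool's x, y, z in m, then the turn about the tool's z in rad, then the opening, from 0 (shut) to 1 (fully open). In form: [[[dx, dy, dz], yaw, claw], ...]. A call has 1 to 20 rows; each row shifts and turns the commanded pose from where the row before left it, along the tool's axes as they then stand; what a row does not reach is not made up. A row lasts 1/8 s, in which the tool goes at most 62.5 mm and 10.7 degrees, less where a joint would pass 70% of its speed; a pose out of reach is approached as far as the arm can. A call is refused whole if a number of a shift passes 0.0625 or a number of a turn 0.188, either way. A call with a gripper value outside its range is refused whole. The fingers move at their own pace and stop on an object; "newtons" is the grip in N (left out, the last holds). Time passes only in rows, so rows that do not move let the fingers close. It gives the time, the measured TCP pose, the force, the opening and the grip force at its end, in the units of the state.
- robot.observe(): the state, without advancing time (a new reading comes with each control period).
- robot.read_camera(name): name is "side" or "top"; returns a dict with "pixels" (480x640x3 uint8, red, green, blue), "fx", "fy", "cx", "cy" (pixels), "k1" (the pictures are not rectified: a ray, as slopes to the right and down, at radius r is drawn at 1 + k1 r^2 times it, then the intrinsics apply), "view" (4x4, takes a point from world to camera coordinates). Camera axes: x right, y up, looking along -z (the intrinsics and any distortion apply to the point x, -y, -z); pixel columns grow to the right and rows downward; lengths in m; the calibration is good to about 2 mm. A picture is of the moment at which its call begins. There is no depth.
- robot.hand_in(): hands the job in; it is judged then, once.
Trained networks look in a picture, given as the dict that the camera call returned (one of the last four; its "shot" number tells which), for a name from the list of things; names that differ only in an ending like _2 or _b are one class to them, and where a whole thing is asked for, a point or a joint stands for the part that bears it (a point fixed in the world has none). Each returns a list of dicts, best first, with "p" (0 to 1); they miss things now and then, are a little off and sometimes report something else, mostly with a low value. They report only what shows in the picture. A call takes as long as a camera call.
- robot.find_in(picture, name): "at" ([column, row] in pixels, amid what is visible of it).
- robot.tip_of(picture, name): "at" ([column, row] in pixels: a listed point, or the origin of a listed thing).
The state is a dict: "time": time; "qpos": joint angles; "qvel": joint speeds; "joint_efforts": joint torques, N m; "tool_pos": TCP position; "tool_rot": TCP orientation; "contact_force": force on the tool from outside, world axes, zero at the start; "torque": the same for the moment, N m; "opening": finger opening in m; "grip_force": force on a finger pad.
Only numpy, scipy, OpenCV 4.12 (cv2) and the standard library are available. Lean on these libraries where they do the work, as an engineer would, in place of code of your own. Each camera call takes 0.05 s, during which the arm holds its last target. There are 200 camera calls.

TASK

Lock and re-arm the cash box: push the headed pin down through the fork and the lid's lug on the left side of the box until its flange sits on the fork, and let go of it. Then take the stylus from its stand, reach its rod down through the round opening in the lid and press the recessed button fully down with it. Finish while still holding the stylus with the button held fully down; do not disturb the other things on the worktop.

Things in the scene. Friction and masses are not known exactly. Their poses are not given: they have to be found in the camera images.
- cash_box: Grey steel cash box, fixed, 150 (x) by 200 (y) mm, closed lid's top at 90 mm, unused keypad on the lid's left half; origin centre of underside, x to its rear (hinges), y to its left, z up. On its left wall a dark fork juts out 44 mm: two level plates 12 mm thick, tops at 106 and 76 mm, the lid's lug between. The lid, fork and lug do not move.
- fork_mouth (a point): Centre of the hole in the top face of the fork's upper plate, where the pin enters from above; box frame (0, 123, 106) mm; axes as the box. One straight vertical line of 14.5 mm holes with chamfered rims goes through upper plate, lug (10 mm thick, top at 90 mm) and lower plate, 42 mm in all, open below. A web joins the fork's plates on their rear side.
- opening (a point): Centre of the round opening in the lid, level with the lid's top; box frame (-20, -45, 90) mm: front right part of the lid. The hole is 13 mm wide through the 10 mm lid; round it stands a steel ring 26 mm outside, 17 mm inside, 3 mm high. The button lies under it.
- rearm (a joint): The recessed button, a grey disc 18 mm wide, centred under the opening, its top 18 mm below the lid's top when up; it moves straight down. 0 = up, 0.005 m = fully down (stop). Its spring starts at about 1.8 N and takes about 5 N fully down; it springs back when let go.
- button_top (a point): Centre of the button's top face.
- pin: Loose headed steel pin, upright in its stand at the start: shank 12 mm thick and 48 mm long with a 7 mm long tapered foot (6 mm wide at its end), above it a flange 26 mm wide and 5 mm thick, above that a round grip knob 18 mm wide and 36 mm tall; 89 mm in all, 80 g. Origin at the centre of its lower end, z up along the pin.
- pin_seat (a point): Centre of the underside of the pin's flange, 48 mm above the pin's lower end; when the pin is home this meets fork_mouth.
- pin_stand: Fixed aluminium stand: round foot 68 mm wide, 8 mm thick, with an upright tube 29 mm wide outside, 14.5 mm inside, top at 60 mm; the pin stands in it with its flange on the tube's top. Origin at the centre of its underside. The two stands may swap places.
- stylus: Loose stylus, upright in its stand at the start: steel rod 6 mm thick and 42 mm long with a blunt tip, above it a round black handle 14 mm thick and 85 mm long; 127 mm in all, 40 g. Origin at the centre of the rod's tip (lower end), z up along the stylus.
- stylus_stand: Fixed aluminium stand: round foot 68 mm wide, 8 mm thick, with an upright tube 21 mm wide outside, 7.5 mm inside, top at 54 mm; the stylus stands in it with the handle's shoulder on the tube's top. Origin at the centre of its underside.
- ale_bottle: Bystander: brown long-neck bottle with crown cap, 61 mm wide, 230 mm; origin at the centre of its underside.
- salt_shaker: Bystander: white salt shaker with steel top, 39x41x81 mm; origin at the centre of its underside.
- sauce_cup_1: Bystander: small open black sauce cup, 51 mm wide, 29 mm; origin at the centre of its underside.
- sauce_cup_2: Bystander: small open black sauce cup, 51 mm wide, 29 mm; origin at the centre of its underside.
- card_reader: Bystander: white card reader wedge, 92x68x40 mm; origin at the centre of its underside.
- desk_bell: Bystander: white domed counter bell, 83 mm wide, 58 mm; origin at the centre of its underside.
- sachet: Bystander: condiment sachet lying flat, 56x34x16 mm; origin at the centre of its underside.
- sachet_b: Bystander: condiment sachet lying flat, 56x34x16 mm; origin at the centre of its underside.

How it is judged:
By the outcome, as a careful person would: the job done as asked, in the order asked, and still so for the second after the job is handed in, while the arm keeps its last pose, push and grip.
It also fails if it takes over 54 s, if anything falls off the work surface, if the arm or the gripper's body presses on something with over 40 N, if the wrist force passes 120 N, or if a joint passes its speed limit or range.

## Working session

There is one attempt and no reset: what is moved stays moved. The work goes in short steps, Python scripts to look and compute and a tool call to move; the robot and the scene stay as the last step left them, time stands still between calls to the robot, and variables do not carry over. Pictures are saved under pics/ and viewed, at most 10 in all, crops included, and the job is handed in when it is done.

Besides the shell and the picture viewer there is one more tool, called after "Emit:" by a JSON object that holds its "fn" and its "kwargs". carry_out: Moves the arm, as the interface text tells. Its arguments: {"type":"object","properties":{"commands":{"type":"array"},"newtons":{"type":"number"}},"required":["commands"]}

```bash
mkdir -p pics; cat > h.py <<'E'
import numpy as np, cv2
from cell import robot
def proj(P,X):
    V=np.array(P["view"]);X=np.atleast_2d(X);c=X@V[:3,:3].T+V[:3,3]
    s=np.c_[c[:,0]/-c[:,2],-c[:,1]/-c[:,2]];r2=(s**2).sum(1,keepdims=True)
    s=s*(1+P["k1"]*r2);return s*[P["fx"],P["fy"]]+[P["cx"],P["cy"]]
def ray(P,uv):
    V=np.array(P["view"]);d=(np.array(uv)-[P["cx"],P["cy"]])/[P["fx"],P["fy"]];s=d.copy()
    for _ in range(20): s=d/(1+P["k1"]*(s@s))
    r=V[:3,:3].T@np.array([s[0],-s[1],-1]);return -V[:3,:3].T@V[:3,3],r/np.linalg.norm(r)
def onz(P,uv,z):
    o,r=ray(P,uv);return o+r*(z-o[2])/r[2]
def tri(rs):
    A=0;b=0
    for o,r in rs:
        M=np.eye(3)-np.outer(r,r);A=A+M;b=b+M@o
    x=np.linalg.solve(A,b);return x,[np.linalg.norm((np.eye(3)-np.outer(r,r))@(x-o)) for o,r in rs]
def save(P,n): cv2.imwrite("pics/"+n,P["pixels"][:,:,::-1])
E
python3 - <<'E'
from h import *
np.set_printoptions(precision=4,suppress=True)
for n in("top","side"):
    P=robot.read_camera(n);save(P,n+"1.png")
    o,r=ray(P,[320,240]);print(n,o,r,P["fx"],P["k1"])
    for t in("fork_mouth","opening","pin_seat","pin","stylus","cash_box","pin_stand","stylus_stand","button_top"):
        print(t,[(np.round(d["at"],1),round(d["p"],2)) for d in robot.tip_of(P,t)[:2]],[(np.round(d["at"],1),round(d["p"],2)) for d in robot.find_in(P,t)[:2]])
s=robot.observe();print(s["tool_pos"],s["tool_rot"],s["contact_force"])
E
```

```text
top [0.2687 0.0429 1.4232] [ 0.1798 -0.0045 -0.9837] 509.28456779863296 0.007877436362185353
fork_mouth [(array([366.5, 252.2]), 0.69), (array([289.4, 198. ]), 0.49)] [(array([406.6, 246.4]), 0.94)]
opening [(array([428.9, 241.9]), 0.82)] [(array([407.6, 239.9]), 0.74)]
pin_seat [] [(array([192. , 246.5]), 0.6)]
pin [(array([366.7, 251. ]), 0.63), (array([198.6, 248.8]), 0.59)] [(array([194.4, 244.6]), 0.64), (array([261.9, 240.5]), 0.54)]
stylus [(array([261.5, 237.7]), 0.55), (array([232.1, 295.7]), 0.39)] [(array([165.1, 204.1]), 0.5)]
cash_box [(array([408.6, 246. ]), 0.84), (array([261.3, 238. ]), 0.69)] [(array([409.7, 242.7]), 0.92), (array([194.1, 246.1]), 0.61)]
pin_stand [(array([200.4, 249.7]), 0.76)] [(array([202.3, 251.3]), 0.66)]
stylus_stand [(array([263. , 240.8]), 0.76)] [(array([261.8, 240.2]), 0.82)]
button_top [] []
side [0.8821 1.3787 1.1464] [-0.2007 -0.7767 -0.597 ] 510.97268523597387 -0.14738376743524378
fork_mouth [(array([324.7, 222.5]), 0.84), (array([365.1, 320.1]), 0.29)] [(array([306.2, 218.5]), 0.55), (array([326.3, 362.7]), 0.25)]
opening [(array([307.4, 200.8]), 0.6), (array([360.3, 317.8]), 0.23)] [(array([308.6, 219.1]), 0.72)]
pin_seat [(array([308.2, 225.8]), 0.57), (array([361.2, 317.8]), 0.46)] []
pin [(array([289.3, 286.5]), 0.67), (array([361.8, 330.4]), 0.55)] [(array([362.9, 316.7]), 0.68)]
stylus [(array([338. , 297.4]), 0.69), (array([334. , 293.7]), 0.62)] [(array([333.9, 273.8]), 0.44)]
cash_box [] [(array([310.2, 218.5]), 0.69)]
pin_stand [(array([361.6, 332. ]), 0.88)] [(array([360. , 331.5]), 0.69), (array([332.8, 275.3]), 0.5)]
stylus_stand [(array([334.3, 298.9]), 0.69)] [(array([337.5, 297.8]), 0.54)]
button_top [] []
[0.168  0.4974 0.2056] [3.1415 0.     2.8158] [0.0943 1.0769 0.2514]
```

View pics/top1.png

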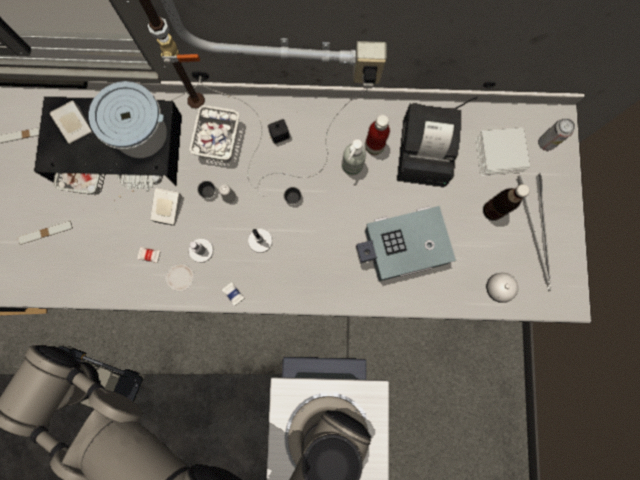

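View pics/side1.png

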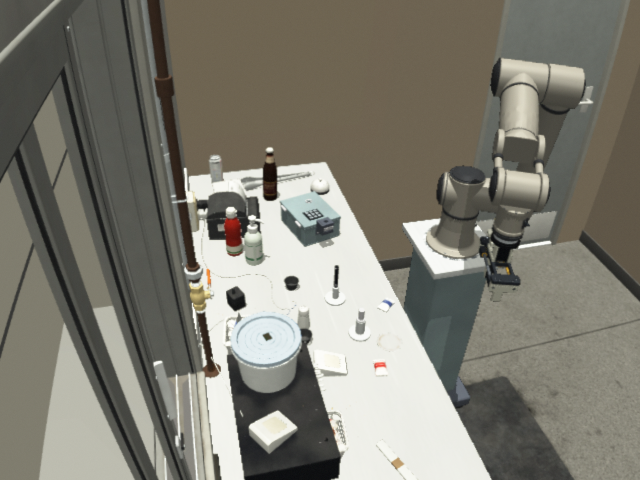

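The top view shows the box at (410,245) with its fork at (366,252) and the opening at (430,244). The pin stand is at (200,250) and the stylus stand at (261,240). The side view agrees: fork (325,226), pin stand (360,330), stylus stand (335,297). I'll crop in next for sub-pixel measurement.

```bash
python3 - <<'E'
from h import *
np.set_printoptions(precision=4,suppress=True)
T=cv2.imread("pics/top1.png");S=cv2.imread("pics/side1.png")
def crop(I,x,y,w,h,s): return cv2.resize(I[y:y+h,x:x+w],None,fx=s,fy=s,interpolation=cv2.INTER_CUBIC)
a=crop(T,350,200,110,90,4) #440x360
b=crop(T,180,220,100,55,3.6)
c=crop(S,272,185,75,65,4.8) #360x312
d=crop(S,320,255,60,90,3.2)
M=np.zeros((600,800,3),np.uint8)
for im,x,y in((a,0,0),(b,0,370),(c,440,0),(d,440,312)): 
    h=min(im.shape[0],600-y);w=min(im.shape[1],800-x);M[y:y+h,x:x+w]=im[:h,:w]
cv2.imwrite("pics/m1.png",M)
P=robot.read_camera("top");Q=robot.read_camera("side")
for t in("fork_mouth","opening","pin_stand","stylus_stand"):
    u=robot.tip_of(P,t);v=robot.tip_of(Q,t)
    print(t,u[0]["at"],v[0]["at"],*tri([ray(P,u[0]["at"]),ray(Q,v[0]["at"])]))
    print(onz(P,u[0]["at"],{"fork_mouth":.106,"opening":.09}.get(t,0)))
E
```

```text
fork_mouth [366.4, 253.1] [323.6, 222.9] [ 0.4854 -0.0891  0.091 ] [np.float64(0.0053663397861230845), np.float64(0.005366339786123116)]
[ 0.478  -0.0855  0.106 ]
opening [430.8, 243.3] [306.0, 200.3] [ 0.5152 -0.2606  0.0862] [np.float64(0.002950425224776638), np.float64(0.0029504252247764223)]
[ 0.5118 -0.2585  0.09  ]
pin_stand [199.3, 249.3] [358.3, 334.4] [ 0.4946  0.3761 -0.0027] [np.float64(0.0016993837719141652), np.float64(0.0016993837719140616)]
[0.4926 0.3761 0.    ]
stylus_stand [263.9, 241.1] [335.6, 298.0] [ 0.5211  0.197  -0.0086] [np.float64(0.0017626309130580368), np.float64(0.0017626309130579886)]
[0.5212 0.1954 0.    ]
```

View pics/m1.png

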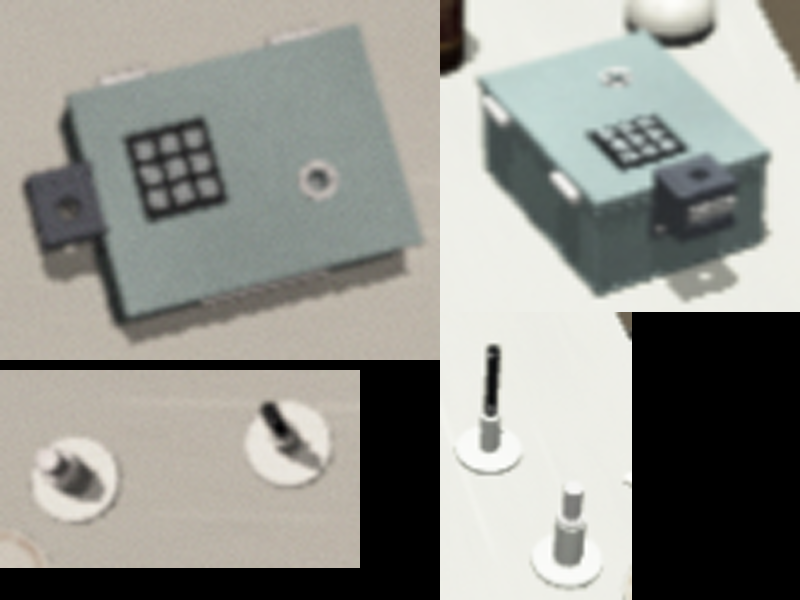

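In the montage, top view: fork hole at about (367.1,251.4), ring (429.4,244.6), lid corners (366.6,223.9), (438.9,206.4), (455.1,260.4) and (379.6,277.1). The stand feet are at (200.5,250.2) for the pin and (259.6,239.9) for the stylus. The fork juts towards the robot's left. Next I fit the box and stand poses to these.

```bash
cat > fit.py <<'E'
from h import *
from scipy.optimize import least_squares
np.set_printoptions(precision=4,suppress=True)
P=robot.read_camera("top");Q=robot.read_camera("side")
B=np.array([[0,.123,.106],[-.02,-.045,.093],[.075,.1,.09],[.075,-.1,.09],[-.075,-.1,.09],[-.075,.1,.09]])
ut=np.array([[367.1,251.4],[429.4,244.6],[366.6,223.9],[438.9,206.4],[455.1,260.4],[379.6,277.1]])
us=np.array([[325.1,220.9],[308.5,200.6]])
def W(p): 
    c,s=np.cos(p[2]),np.sin(p[2]);return B@np.array([[c,-s,0],[s,c,0],[0,0,1]]).T+[p[0],p[1],0]
wt=np.array([3,3,1,1,1,1])[:,None]
f=lambda p:np.r_[((proj(P,W(p))-ut)*wt).ravel(),((proj(Q,W(p)[:2])-us)*3).ravel()]
f1=lambda p:((proj(P,W(p))-ut)*wt).ravel()
for g in(f,f1):
    r=least_squares(g,[.5,-.2,.2]);print(r.x,W(r.x)[:2]);print((proj(P,W(r.x))-ut).ravel(),(proj(Q,W(r.x)[:2])-us).ravel())
for n,a,b in(("pin",[200.5,250.2],[359.3,331.2]),("sty",[259.6,239.9],[334.7,298.4])):
    print(n,onz(P,a,.008),onz(Q,b,.008))
E
python3 fit.py
```

```text
[ 0.5158 -0.2049  0.2623] [[ 0.4839 -0.0861  0.106 ]
 [ 0.5081 -0.2536  0.093 ]]
[-0.4352 -0.5065 -0.1845 -0.1982  0.7955 -0.9044  0.1355 -0.1744 -0.5679
 -0.6601  2.0325  0.1467] [ 0.6535 -0.6644  0.4261 -0.8197]
[ 0.5149 -0.2053  0.2647] [[ 0.4827 -0.0866  0.106 ]
 [ 0.5074 -0.2539  0.093 ]]
[-0.2778 -0.0591 -0.0441  0.0889  0.8776 -0.4754  0.1778  0.0766 -0.3899
 -0.4316  2.254   0.5597] [ 0.9411 -0.7687  0.5985 -0.891 ]
pin [0.4888 0.3707 0.008 ] [0.4929 0.3728 0.008 ]
sty [0.5228 0.2068 0.008 ] [0.5281 0.2161 0.008 ]
```

Emit:
{"fn": "carry_out", "kwargs": {"commands": [[[0, 0, 0], -0.163, 1], [[0, 0, 0], -0.163, 1], [[-0.032, -0.0125, 0], 0, 1], [[-0.032, -0.0125, 0], 0, 1], [[-0.032, -0.0125, 0], 0, 1], [[-0.032, -0.0125, 0], 0, 1], [[-0.032, -0.0125, 0], 0, 1], [[-0.032, -0.0125, 0], 0, 1], [[-0.032, -0.0125, 0], 0, 1], [[-0.032, -0.0125, 0], 0, 1], [[-0.032, -0.0125, 0], 0, 1], [[-0.032, -0.0125, 0], 0, 1], [[0, 0, 0.02], 0, 0.6], [[0, 0, 0], 0, 0.6], [[0, 0, 0], 0, 0.6]]}}

```text
time: 4.38
tool_pos: [0.4879, 0.3728, 0.1863]
tool_rot: [3.141, 0.001, -3.141]
contact_force: [-0.0, 1.1, 0.3]
opening: 0.0666
grip_force: 0.0
```

```bash
python3 - <<'E'
from h import *
np.set_printoptions(precision=4,suppress=True)
s=robot.observe();print(s["time"],s["tool_pos"],s["tool_rot"],s["opening"])
P=robot.read_camera("top");Q=robot.read_camera("side");save(P,"t2.png");save(Q,"s2.png")
print(proj(P,[s["tool_pos"]]),proj(Q,[s["tool_pos"]]),proj(Q,[[.491,.3715,.101],[.491,.3715,.0]]))
a=cv2.resize(Q["pixels"][240:350,290:410],None,fx=4.5,fy=4.5,interpolation=cv2.INTER_CUBIC)[:,:,::-1]
b=cv2.resize(P["pixels"][200:280,160:225],None,fx=4,fy=4,interpolation=cv2.INTER_CUBIC)[:,:,::-1]
M=np.zeros((500,800,3),np.uint8);M[:495,:540]=a;M[:320,540:800]=b;cv2.imwrite("pics/m2.png",M)
# foot ellipses in initial pictures
for n,I,cs in(("top",P,[(200,250),(260,240)]),("side",Q,[(359,331),(335,298)])):
    im=cv2.imread(f"pics/{n}1.png");
    for c in cs:
        x0,y0=c[0]-20,c[1]-20
        g=cv2.resize(im[y0:y0+40,x0:x0+40],None,fx=8,fy=8,interpolation=cv2.INTER_CUBIC).max(2)
        th=(np.median(g)+np.percentile(g,99))/2
        m=(g>th).astype(np.uint8);k,_=cv2.findContours(m,0,2);k=max(k,key=cv2.contourArea)
        e=cv2.fitEllipse(cv2.convexHull(k));ctr=(np.array(e[0])+.5)/8-.5+[x0,y0];print(n,c,ctr,np.array(e[1])/8,onz(I,ctr,.008))
E
```

```text
4.375 [0.4879 0.3728 0.1863] [ 3.1412  0.0005 -3.1409] 0.06659297194523241
[[183.5718 238.9516]] [[365.1528 287.1969]] [[361.8923 308.811 ]
 [359.5835 332.6026]]
top (200, 250) [199.9627 249.5946] [22.8371 23.6623] [0.4905 0.3724 0.008 ]
top (260, 240) [258.385 241.101] [19.2001 21.9796] [0.5193 0.21   0.008 ]
side (359, 331) [359.2698 331.1911] [15.7104 21.3592] [0.4929 0.3727 0.008 ]
side (335, 298) [334.5629 296.8066] [13.6612 20.3957] [0.5266 0.2087 0.008 ]
```

View pics/m2.png

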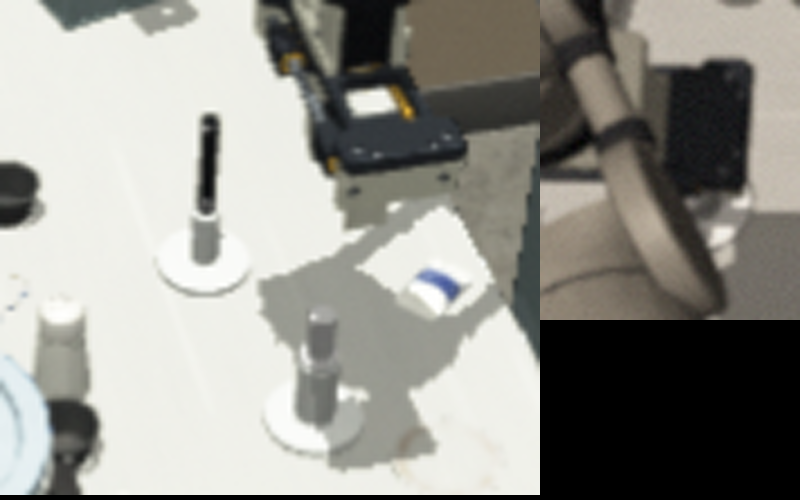

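The view shows the open gripper (crop about (390,150)) above and behind the upright pin (knob top at full-image (361,309)). This matches the prediction from the estimated pin position (0.491, 0.3725).

Emit:
{"fn": "carry_out", "kwargs": {"commands": [[[-0.003, 0, 0.01], 0, 0.6], [[0, 0, 0.02], 0, 0.6], [[0, 0, 0.02], 0, 0.6], [[0, 0, 0.02], 0, 0.6], [[0, 0, 0.02], 0, 0.6], [[0, 0, 0.01], 0, 0.6], [[0, 0, 0], 0, 0.6], [[0, 0, 0], 0, 0.0], [[0, 0, 0], 0, 0.0], [[0, 0, 0], 0, 0.0], [[0, 0, 0], 0, 0.0], [[0, 0, 0], 0, 0.0], [[0, 0, 0], 0, 0.0]], "newtons": 12}}

```text
time: 6.1
tool_pos: [0.491, 0.3725, 0.0857]
tool_rot: [3.142, 0.0, -3.141]
contact_force: [-0.3, -0.1, -0.0]
opening: 0.0017
grip_force: 0.0
```

```bash
python3 - <<'E'
from h import *
np.set_printoptions(precision=4,suppress=True)
s=robot.observe();print(s["time"],s["tool_pos"],s["opening"],s["grip_force"],s["contact_force"])
P=robot.read_camera("top");Q=robot.read_camera("side")
tp=np.array(s["tool_pos"]);print(proj(P,[tp]),proj(Q,[tp,tp-[0,0,.017]]))
a=cv2.resize(Q["pixels"][260:350,320:410],None,fx=5.5,fy=5.5,interpolation=cv2.INTER_CUBIC)[:,:,::-1]
b=cv2.resize(P["pixels"][200:280,160:225],None,fx=4,fy=4,interpolation=cv2.INTER_CUBIC)[:,:,::-1]
M=np.zeros((500,800,3),np.uint8);M[:495,:495]=a;M[:320,540:800]=b;cv2.imwrite("pics/m3.png",M)
E
```

```text
6.1 [0.491  0.3725 0.0857] 0.0017179793172903094 0.0 [-0.3174 -0.0863 -0.044 ]
[[193.4315 244.6912]] [[361.6136 312.7844]
 [361.2167 316.88  ]]
```

View pics/m3.png

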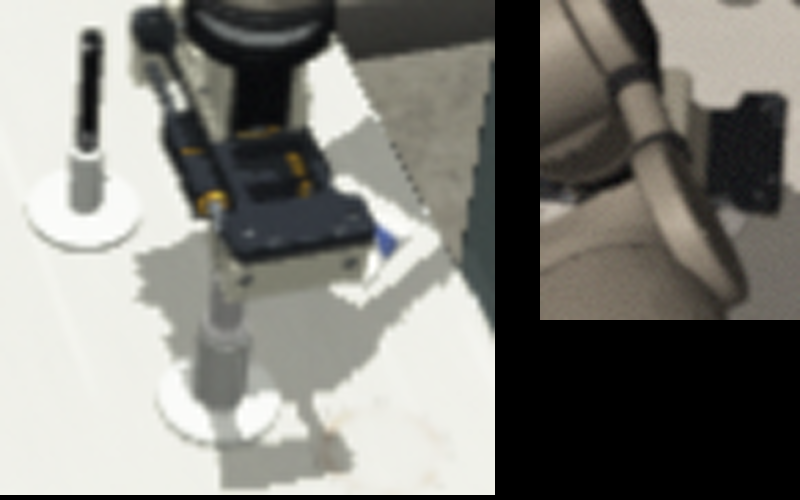

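The picture is ambiguous: the opening reads shut, yet the knob appears at crop (227,300), right at the projected TCP. I'll overlay the predicted geometry to compare.

```bash
python3 - <<'E'
from h import *
s=robot.observe();tp=np.array(s["tool_pos"]);print(s["qpos"],robot.tcp_to_tips)
Ms=[]
for n,(x0,y0) in(("side",(325,265)),("top",(165,205))):
    P=robot.read_camera(n);k=8 
    a=np.ascontiguousarray(cv2.resize(P["pixels"][y0:y0+70,x0:x0+50],None,fx=k,fy=k,interpolation=cv2.INTER_CUBIC)[:,:,::-1])
    def L(X,c):
        p=((proj(P,X)-[x0,y0]+.5)*k).astype(int);cv2.polylines(a,[p.reshape(-1,1,2)],True,c,1)
    for sg in(1,-1):
        y=tp[1]+sg*.095;z=tp[2]+.045
        L([[tp[0]+i,y,z+j] for i,j in((-.0375,0),(.0375,0),(.0375,.04),(-.0375,.04))],(0,0,255))
    for z in(tp[2]-.017,tp[2]+.04): L([[tp[0]+i,tp[1]+j,z] for i,j in((-.01,-.01),(.01,-.01),(.01,.01),(-.01,.01))],(0,255,0))
    t=np.linspace(0,6.28,30)
    for r,z in((.009,.101),(.013,.065),(.0145,.06),(.034,.008)): L(np.c_[.491+r*np.cos(t),.3725+r*np.sin(t),0*t+z],(255,0,0))
    Ms.append(a)
cv2.imwrite("pics/m4.png",np.hstack(Ms))
E
```

```text
[ 5.24615104e-01  6.16482770e-01  1.41718304e+00  5.57120227e-05
  1.10783487e+00 -1.04641399e+00] 0.017
```

View pics/m4.png

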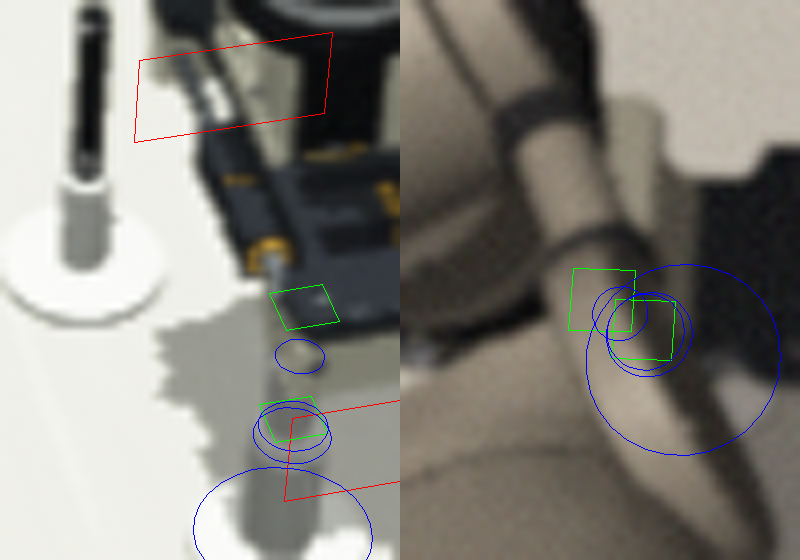

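```bash
python3 - <<'E'
from h import *
np.set_printoptions(precision=1,suppress=True)
s=robot.observe();tp=np.array(s["tool_pos"])
Ms=[]
for n,(x0,y0,w,h) in(("side",(325,150,180,200)),("top",(120,180,230,200))):
    P=robot.read_camera(n);print(n,proj(P,[[0,0,0],[0,0,.1]]));k=1.95
    a=np.ascontiguousarray(cv2.resize(P["pixels"][y0:y0+h,x0:x0+w],None,fx=k,fy=k,interpolation=cv2.INTER_CUBIC)[:,:,::-1])
    X=np.array([tp+[0,0,-.017],tp,tp+[0,0,.1],tp+[0,0,.2]])
    p=((proj(P,X)-[x0,y0]+.5)*k).astype(int);cv2.polylines(a,[p.reshape(-1,1,2)],False,(0,0,255),1)
    Ms.append(a);print(p.tolist())
cv2.imwrite("pics/m5.png",np.hstack(Ms))
E
```

```text
side [[453.1 240.6]
 [457.7 219. ]]
[[71, 326], [72, 318], [77, 269], [82, 215]]
top [[328.5 436.5]
 [329.5 444.6]]
[[147, 129], [144, 127], [125, 113], [103, 97]]
```

View pics/m5.png

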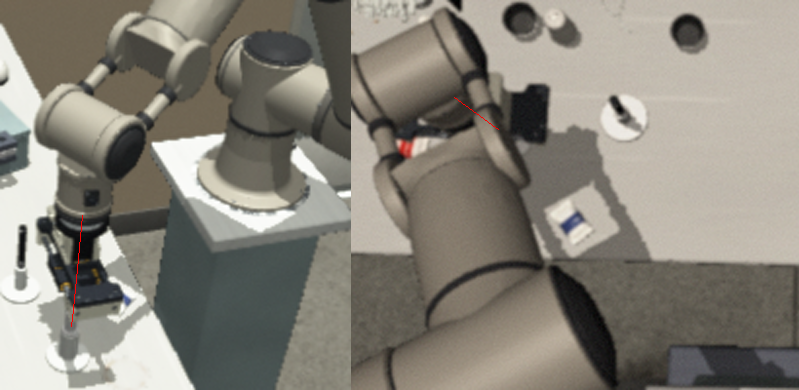

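```bash
python3 - <<'E'
from h import *
np.set_printoptions(precision=1,suppress=True)
Q=robot.read_camera("side")
t=np.array([.4879,.3728,.1863])
print("finger outer tip",proj(Q,[t+[i,.055,-.017] for i in(-.0095,.0095)]),"inner",proj(Q,[t+[i,.035,-.017] for i in(-.0095,.0095)]))
print("seen tip ~", [290+340/4.5,240+225/4.5],[290+385/4.5,240+225/4.5])
print("body bottom +y",proj(Q,[t+[i,.095,.045] for i in(-.0375,.0375)]))
print("seen plate bottom", [290+335/4.5,240+195/4.5],[290+460/4.5,240+175/4.5])
s=robot.observe();tp=np.array(s["tool_pos"])
print("start",proj(Q,[[.168,.4974,.2056],[.168,.4974,.1886]]))
a=cv2.imread("pics/side1.png")[180:310,440:580];b=cv2.imread("pics/s2.png")[200:330,330:470]
c=Q["pixels"][220:350,320:460][:,:,::-1]
def z(i,o,X,k=2.9):
    i=np.ascontiguousarray(cv2.resize(i,None,fx=2.85,fy=4,interpolation=cv2.INTER_CUBIC))
    for x in X:
        p=((proj(Q,[x])[0]-o+.5)*[2.85,4]).astype(int);cv2.circle(i,tuple(int(v) for v in p),2,(0,0,255),-1)
    return i[:,:266] if i.shape[1]>266 and False else i
T0=np.array([.168,.4974,.2056])
im=np.hstack([z(a,(440,180),[T0,T0-[0,0,.017]]),z(b,(330,200),[t,t-[0,0,.017]])])
cv2.imwrite("pics/m6.png",im);print(im.shape)
E
```

```text
finger outer tip [[374.  304.3]
 [367.5 305.3]] inner [[371.8 299.4]
 [365.3 300.5]]
seen tip ~ [365.55555555555554, 290.0] [375.55555555555554, 290.0]
body bottom +y [[390.8 295.9]
 [363.8 300.3]]
seen plate bottom [364.44444444444446, 283.3333333333333] [392.22222222222223, 278.8888888888889]
start [[488.6 293.8]
 [487.3 298.3]]
(520, 798, 3)
```

View pics/m6.png

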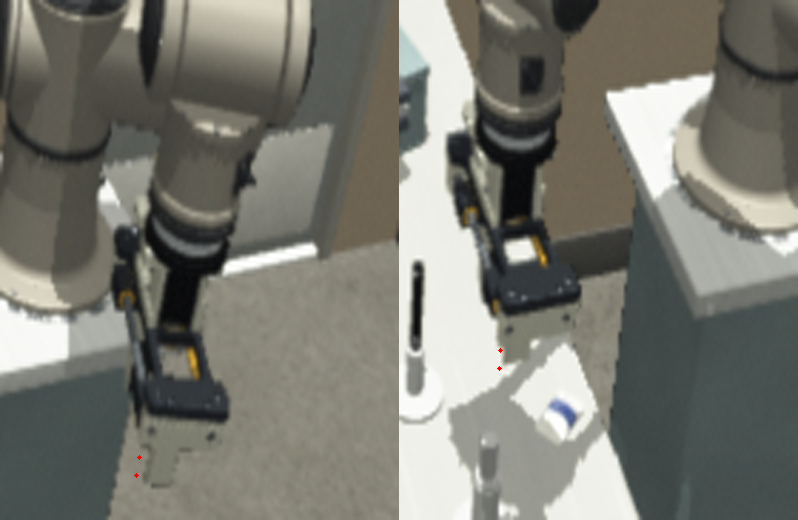

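The wrist axis matches the projection, but the drawn gripper sits about 50 mm higher than its reported height would put it, with the knob visible below the closed fingers. I'll open, descend a little and test the grip while watching the force.

Emit:
{"fn": "carry_out", "kwargs": {"commands": [[[0, 0, 0], 0, 0.6], [[0, 0, 0], 0, 0.6], [[0, 0, 0], 0, 0.6], [[0, 0, 0], 0, 0.6], [[0, 0, 0], 0, 0.6], [[0, 0, 0.01], 0, 0.6], [[0, 0, 0.01], 0, 0.6], [[0, 0, 0.005], 0, 0.6], [[0, 0, 0], 0, 0.6]]}}

```text
time: 7.58
tool_pos: [0.4907, 0.3723, 0.0599]
tool_rot: [-3.141, -0.001, -3.141]
contact_force: [-0.0, -0.3, 0.5]
opening: 0.0553
grip_force: 0.0
```

```bash
python3 - <<'E'
from h import *
np.set_printoptions(precision=4,suppress=True)
s=robot.observe();tp=np.array(s["tool_pos"]);print(tp,s["contact_force"])
Ms=[]
for n,(x0,y0,w,h) in(("side",(335,270,60,80)),("top",(170,210,54,80))):
    P=robot.read_camera(n);k=7
    a=np.ascontiguousarray(cv2.resize(P["pixels"][y0:y0+h,x0:x0+w],None,fx=k,fy=k,interpolation=cv2.INTER_CUBIC)[:,:,::-1])
    for X,c in(((tp),(0,0,255)),(tp-[0,0,.017],(0,0,255)),(tp+[0,.04,-.017],(0,255,0)),(tp+[0,-.04,-.017],(255,0,0))):
        p=((proj(P,[X])[0]-[x0,y0]+.5)*k).astype(int);cv2.circle(a,tuple(int(v) for v in p),3,c,-1)
    Ms.append(a)
cv2.imwrite("pics/m7.png",np.hstack(Ms))
E
```

```text
[0.4907 0.3723 0.0599] [-0.0219 -0.3339  0.5112]
```

View pics/m7.png

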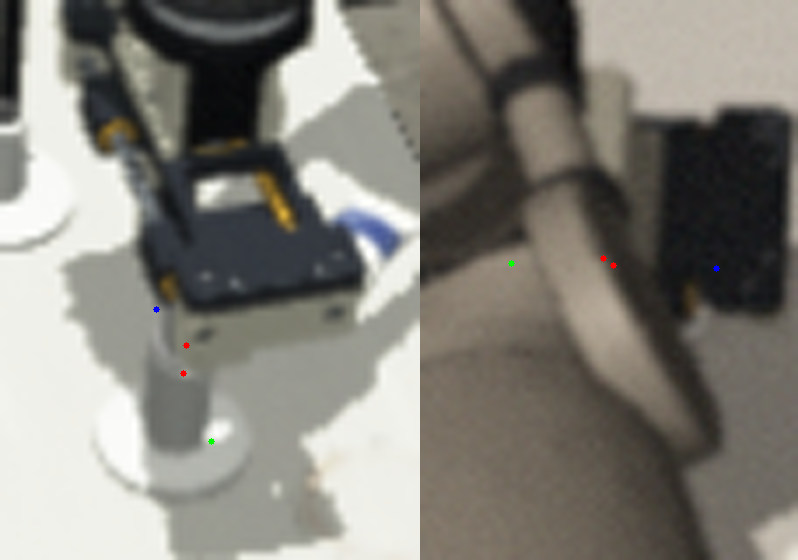

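Emit:
{"fn": "carry_out", "kwargs": {"commands": [[[0, 0, 0], 0, 0.1], [[0, 0, 0], 0, 0.1], [[0, 0, 0], 0, 0.1], [[0, 0, 0], 0, 0.1], [[0, 0, 0], 0, 0.1], [[0, 0, 0], 0, 0.1]], "newtons": 6}}

```text
time: 8.43
tool_pos: [0.4911, 0.3724, 0.0606]
tool_rot: [-3.142, -0.0, -3.141]
contact_force: [-0.9, -0.7, -0.1]
opening: 0.0178
grip_force: 6.0
```

Gripped the knob (17.8 mm), so the real tool height is well above the reading. I'll open slightly and feel for the flange top with the fingertips to calibrate z.

Emit:
{"fn": "carry_out", "kwargs": {"commands": [[[0, 0, 0], 0, 0.25], [[0, 0, 0], 0, 0.25], [[0, 0, 0.003], 0, 0.25], [[0, 0, 0.003], 0, 0.25], [[0, 0, 0.003], 0, 0.25], [[0, 0, 0.003], 0, 0.25], [[0, 0, 0], 0, 0.25]]}}

```text
time: 9.3
tool_pos: [0.4909, 0.3724, 0.0483]
tool_rot: [-3.141, -0.0, -3.141]
contact_force: [0.2, 0.6, -0.1]
opening: 0.0231
grip_force: 0.0
```

Emit:
{"fn": "carry_out", "kwargs": {"commands": [[[0, 0, 0.002], 0, 0.25], [[0, 0, 0.002], 0, 0.25], [[0, 0, 0.002], 0, 0.25], [[0, 0, 0], 0, 0.25]]}}

```text
time: 9.8
tool_pos: [0.4912, 0.3726, 0.0439]
tool_rot: [3.141, 0.001, -3.141]
contact_force: [-1.7, -1.8, 8.2]
opening: 0.0229
grip_force: 4.1
```

Contact at reported z≈0.0445 on the flange top (true 0.065), so fingertip height = reported z + 0.021. I'll back off 3 mm, grip and lift.

Emit:
{"fn": "carry_out", "kwargs": {"commands": [[[0, 0, -0.0045], 0, 0.25], [[0, 0, 0], 0, 0.0], [[0, 0, 0], 0, 0.0], [[0, 0, 0], 0, 0.0], [[0, 0, 0], 0, 0.0]], "newtons": 30}}

```text
time: 10.42
tool_pos: [0.4914, 0.3722, 0.0475]
tool_rot: [-3.141, 0.001, -3.141]
contact_force: [-0.7, -3.5, 6.4]
opening: 0.0173
grip_force: 30.0
```

Emit:
{"fn": "carry_out", "kwargs": {"commands": [[[0, 0, -0.01], 0, 0.0], [[0, 0, -0.02], 0, 0.0], [[0, 0, -0.03], 0, 0.0], [[0, 0, -0.03], 0, 0.0], [[0, 0, -0.03], 0, 0.0], [[0, 0, -0.03], 0, 0.0], [[0, 0, 0], 0, 0.0]]}}

```text
time: 11.3
tool_pos: [0.492, 0.3734, 0.1997]
tool_rot: [3.139, 0.004, -3.141]
contact_force: [-0.0, -0.1, -1.4]
opening: 0.0176
grip_force: 30.0
```

Emit:
{"fn": "carry_out", "kwargs": {"commands": [[[0.001, -0.02, 0], 0, 0], [[0.001, -0.045, 0], 0, 0], [[0.001, -0.05, 0], 0, 0], [[0.001, -0.05, 0], 0, 0], [[0.001, -0.05, 0], 0, 0], [[0.001, -0.05, 0], 0, 0], [[0.001, -0.05, 0], 0, 0], [[0.001, -0.05, 0], 0, 0], [[0, -0.05, 0], 0, 0], [[0, -0.03, 0], 0, 0], [[0, -0.0145, 0], 0, 0], [[0, 0, 0], 0, 0], [[0, 0, 0.02], 0, 0], [[0, 0, 0], 0, 0], [[0, 0, 0], 0, 0]]}}

```text
time: 13.18
tool_pos: [0.4834, -0.0862, 0.1775]
tool_rot: [3.141, 0.0, -3.14]
contact_force: [0.3, -0.4, -1.8]
opening: 0.0174
grip_force: 30.0
```

```bash
python3 - <<'E'
from h import *
np.set_printoptions(precision=4,suppress=True)
s=robot.observe();tp=np.array(s["tool_pos"]);print(tp,s["contact_force"])
seat=tp+[0,0,.013];bot=seat-[0,0,.048]
F=np.array([.4830,-.0863,.106])
Ms=[]
for n,(x0,y0,w,h) in(("side",(290,175,65,75)),("top",(335,205,65,75))):
    P=robot.read_camera(n);k=6;save(P,n+"8.png")
    a=np.ascontiguousarray(cv2.resize(P["pixels"][y0:y0+h,x0:x0+w],None,fx=k,fy=k,interpolation=cv2.INTER_CUBIC)[:,:,::-1])
    for X,c in((seat,(0,0,255)),(bot,(0,0,255)),(F,(0,255,0))):
        q=proj(P,[X])[0];p=((q-[x0,y0]+.5)*k).astype(int);cv2.circle(a,tuple(int(v) for v in p),2,c,-1);print(n,q,p)
    Ms.append(a)
    for t in("pin","pin_seat","fork_mouth"): print(t,robot.tip_of(P,t)[:2])
cv2.imwrite("pics/m8.png",np.hstack(Ms))
E
```

```text
[ 0.4834 -0.0862  0.1775] [ 0.3261 -0.4293 -1.7596]
side [326.485  200.3238] [221 154]
side [326.141  211.7523] [219 223]
side [325.9773 220.1823] [218 274]
pin [{'at': [325.4, 213.2], 'p': 0.55}]
pin_seat [{'at': [328.4, 200.9], 'p': 0.49}]
fork_mouth [{'at': [324.2, 220.2], 'p': 0.93}]
top [370.0948 245.6441] [213 246]
top [368.0976 248.818 ] [201 265]
top [366.7219 251.2234] [193 280]
pin []
pin_seat []
fork_mouth [{'at': [369.5, 251.8], 'p': 0.69}, {'at': [196.2, 247.4], 'p': 0.6}]
```

View pics/m8.png

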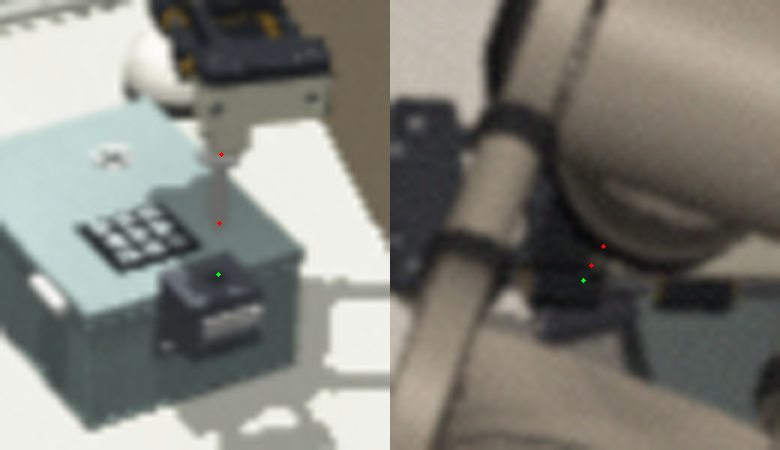

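The crop shows the flange at (221,155) and the pin's lower end at about (219,225), both on their predicted points, so the z calibration holds. The pin hangs just above the fork. I'll measure the offset numerically.

```bash
python3 - <<'E'
from h import *
np.set_printoptions(precision=2,suppress=True,linewidth=160)
g=lambda n:cv2.imread(f"pics/{n}.png").mean(2)
s1=g("side1");t1=g("top1");s8=g("side8")
print("side1 fork");print(s1[215:228,315:337].astype(int))
print("top1 fork");print(t1[244:260,358:377].astype(int))
print("pin side8");print(s8[200:215,318:335].astype(int))
E
```

```text
side1 fork
[[146 122  96 166 186 149  84  78 143 186 199 200 198 199 199 200 201 201 201 201 202 202]
 [177 165 105  87  95  82  70  81 140 183 196 194 185 193 198 201 200 201 201 202 201 198]
 [ 98  89  64  65  82 108 156 176 183 174 165 147 138 158 188 198 200 200 199 198 192 171]
 [ 68  79 100 154 174 179 170 164 147 132 126 121 118 128 157 186 195 193 169 154 131 109]
 [166 174 161 159 152 141 130 125 120 114 111 110 114 117 126 140 139 124 107  99  92  87]
 [191 155 128 119 117 118 116 115 108  92  77  76  90 109 116 119 111  95  91  88  82  75]
 [194 131  96 108 107 111 113 113  98  72  57  61  70 100 115 116 113 104  87  79  77  75]
 [193 126  69  87 107 106 109 113 110  98  85  83 101 112 116 116 113 109  88  77  75  76]
 [188 122  58  59  89 107 107 110 114 112 110 110 113 112 103  91  80  70  67  73  81  79]
 [127  79  49  47  60  90 106 107 110 112 108  94  87  74  63  57  54  54  61  77  84  84]
 [ 86  61  47  45  47  61  91 108 104  91  71  59  56  52  52  56  62  81  79  80  83  85]
 [ 85  60  47  46  45  48  56  63  62  57  53  53  60  63  85 107 125 150 119  89  86  8
[... 1745 characters left out ...]
188 157 125 115 109 104 105 108 132 183 225 235 236 237 236]
 [138 137 135 124 115 113 108 106 106 104 114 134 184 226 235 237 236]
 [115 116 115 115 113 113 108 105 106 104 110 115 133 182 225 235 237]
 [113 114 113 114 114 112 107 104 105 103 109 113 115 134 184 225 236]
 [106 114 113 114 113 112 106 104 106 104 109 113 114 117 135 184 226]
 [ 81 104 113 114 115 112 108 104 104 105 111 116 116 115 119 137 185]
 [ 59  77 104 113 115 114 110 105 105 104 112 117 116 116 118 120 135]
 [107  58  78 104 114 113 114 107 106 107 113 115 117 117 116 117 118]
 [ 99  55  50  79 105 116 117 112 110 114 115 117 118 118 119 118 118]
 [ 96  96  74  55  80 106 116 117 117 118 118 119 117 119 120 119 119]]
```

Hole and pin agree to within about 1 mm in both cameras. Lowering.

Emit:
{"fn": "carry_out", "kwargs": {"commands": [[[-0.0005, 0, 0.015], 0, 0], [[0, 0, 0.015], 0, 0], [[0, 0, 0.004], 0, 0], [[0, 0, 0.004], 0, 0], [[0, 0, 0.004], 0, 0], [[0, 0, 0], 0, 0]]}}

```text
time: 14.32
tool_pos: [0.4836, -0.087, 0.1351]
tool_rot: [3.141, -0.0, -3.141]
contact_force: [0.2, 1.1, 0.5]
opening: 0.0176
grip_force: 30.0
```

Emit:
{"fn": "carry_out", "kwargs": {"commands": [[[0, 0, 0.003], 0, 0], [[0, 0, 0.003], 0, 0], [[0, 0, 0.003], 0, 0], [[0, 0, 0], 0, 0]]}}

```text
time: 14.82
tool_pos: [0.4835, -0.087, 0.1258]
tool_rot: [3.141, -0.001, -3.141]
contact_force: [-0.4, 0.5, -0.7]
opening: 0.0175
grip_force: 30.0
```

Emit:
{"fn": "carry_out", "kwargs": {"commands": [[[0, 0, 0.003], 0, 0], [[0, 0, 0.003], 0, 0], [[0, 0, 0.003], 0, 0], [[0, 0, 0.003], 0, 0], [[0, 0, 0], 0, 0]]}}

```text
time: 15.45
tool_pos: [0.4835, -0.087, 0.1138]
tool_rot: [3.141, -0.001, -3.141]
contact_force: [-0.3, 0.4, -1.0]
opening: 0.0179
grip_force: 30.0
```

Emit:
{"fn": "carry_out", "kwargs": {"commands": [[[0, 0, 0.003], 0, 0], [[0, 0, 0.003], 0, 0], [[0, 0, 0.003], 0, 0], [[0, 0, 0.003], 0, 0], [[0, 0, 0.003], 0, 0], [[0, 0, 0.003], 0, 0], [[0, 0, 0], 0, 0]]}}

```text
time: 16.32
tool_pos: [0.4835, -0.087, 0.0958]
tool_rot: [3.141, -0.0, -3.141]
contact_force: [-0.1, 0.5, -1.2]
opening: 0.0172
grip_force: 30.0
```

Emit:
{"fn": "carry_out", "kwargs": {"commands": [[[0, 0, 0.002], 0, 0], [[0, 0, 0.002], 0, 0], [[0, 0, 0.0015], 0, 0], [[0, 0, 0], 0, 0]]}}

```text
time: 16.82
tool_pos: [0.484, -0.0871, 0.0934]
tool_rot: [-3.141, 0.002, -3.141]
contact_force: [-7.8, 2.7, 25.0]
opening: 0.0176
grip_force: 30.0
```

Emit:
{"fn": "carry_out", "kwargs": {"commands": [[[0, 0, -0.002], 0, 0.4], [[0, 0, 0], 0, 0.4], [[0, 0, 0], 0, 0.4], [[0, 0, 0], 0, 0.4], [[0, 0, -0.02], 0, 0.4], [[0, 0, -0.03], 0, 0.4], [[0, 0, -0.04], 0, 0.4], [[0, 0, -0.04], 0, 0.4]]}}

```text
time: 17.82
tool_pos: [0.4834, -0.087, 0.2235]
tool_rot: [3.141, -0.001, -3.141]
contact_force: [1.2, 1.1, -1.1]
opening: 0.0366
grip_force: 0.0
```

```bash
python3 - <<'E'
from h import *
from scipy.optimize import minimize
np.set_printoptions(precision=4,suppress=True)
print(robot.observe()["tool_pos"],robot.observe()["contact_force"])
C={n:robot.read_camera(n) for n in("top","side")}
for n in C: save(C[n],n+"9.png")
for t in("pin","pin_seat","fork_mouth"):print(t,[(n,robot.tip_of(C[n],t)[:2]) for n in C])
F=np.array([.4836,-.0866,.106])
for n in C: print(n,"home: seat, pin end, knob top",proj(C[n],[F,F+[0,0,.041]]))
print(C["side"]["pixels"].mean(2)[202:226,316:336].astype(int))
th=np.linspace(0,2*np.pi,72,endpoint=False);c=np.c_[np.cos(th),np.sin(th)]
def score(xy,n,I):
    v=[]
    for r in(.030,.038):
        q=proj(C[n],np.c_[xy+r*c,0*th+(.008 if r<.034 else .003)]).astype(np.float32)
        v.append(cv2.remap(I,q[:,0].reshape(1,-1),q[:,1].reshape(1,-1),cv2.INTER_LINEAR)[0])
    return -np.mean(np.clip(v[0]-v[1],-20,40))
for n in C:
    I=cv2.imread(f"pics/{n}1.png").min(2).astype(np.float32)
    for nm,x0,y0 in(("pin",.491,.3725),("sty",.523,.209)):
        G=[(score(np.array([x,y]),n,I),x,y) for x in np.arange(x0-.012,x0+.0121,.001) for y in np.arange(y0-.012,y0+.0121,.001)]
        G.sort();print(n,nm,G[0][0],np.mean([g[1:] for g in G[:12]],0))
E
```

```text
[ 0.4834 -0.087   0.2235] [ 1.173   1.0891 -1.1302]
pin [('top', [{'at': [366.1, 253.2], 'p': 0.36}]), ('side', [{'at': [325.6, 229.0], 'p': 0.6}])]
pin_seat [('top', [{'at': [368.4, 251.3], 'p': 0.55}]), ('side', [{'at': [325.1, 220.2], 'p': 0.4}])]
fork_mouth [('top', [{'at': [369.6, 253.0], 'p': 0.82}, {'at': [289.1, 199.5], 'p': 0.18}]), ('side', [{'at': [326.8, 222.7], 'p': 0.61}, {'at': [379.0, 369.6], 'p': 0.29}])]
top home: seat, pin end, knob top [[366.8385 251.0006]
 [368.4488 248.4473]]
side home: seat, pin end, knob top [[325.7953 220.1561]
 [326.0807 210.64  ]]
[[198 197 198 198 198 198 196 191 162 153 187 225 235 236 237 237 238 238
  237 237]
 [197 194 191 192 191 191 189 159 127 118 135 183 225 235 237 237 237 238
  237 237]
 [190 160 141 137 138 138 136 123 115 114 116 136 183 225 235 237 238 237
  237 237]
 [141 126 117 116 116 114 115 114 112 112 114 116 136 185 225 235 236 237
  237 237]
 [122 115 117 115 112 112 113 114 113 113 113 113 116 136 183 226 235 236
  236 236]
 [121 115 115 114 114 113 113 114 113 112 112 115 113 116 133 183 225 235
  236 237]
 [133 109
[... 961 characters left out ...]
15 107 105 108 123  99  87  92  88  84
   82  78]
 [159 130 123 120 119 114 121 134 127 115 114 124 137 102  74  75  77  83
   85  81]
 [135 101 110 109 113 113 104 116 136 144 142 137 117  85  70  69  74  78
   78  77]
 [128  71  90 110 109 109  93  86 100 111 113 102  85  75  70  67  68  74
   75  76]
 [124  60  61  91 109 109 105  87  80  76  76  73  72  84  82  68  58  63
   74  78]
 [ 81  51  49  62  92 110 108 108 103  80  61  58  53  56  57  53  54  60
   73  75]
 [ 63  47  47  49  62  92 111 108  91  64  48  45  45  52  59  64  81  78
   74  77]]
top pin -38.22994 [0.4905 0.372 ]
top sty -31.198988 [0.5233 0.2073]
side pin -15.998753 [0.4907 0.368 ]
side sty -16.68872 [0.5241 0.2052]
```

The pin is home: it pressed to 25 N at the expected height, and the knob top shows at the seated position. Next, the stylus at about (0.523, 0.2075).

Emit:
{"fn": "carry_out", "kwargs": {"commands": [[[-0.004, 0.03, 0], 0, 0.5], [[-0.007, 0.05, 0], 0, 0.5], [[-0.007, 0.05, 0], 0, 0.5], [[-0.007, 0.05, 0], 0, 0.5], [[-0.007, 0.05, 0], 0, 0.5], [[-0.005, 0.035, 0], 0, 0.5], [[-0.002, 0.02, 0], 0, 0.5], [[-0.0005, 0.0095, 0], 0, 0.5], [[0, 0, 0.02], 0, 0.5], [[0, 0, 0], 0, 0.5]]}}

```text
time: 19.48
tool_pos: [0.5222, 0.2064, 0.2013]
tool_rot: [-3.141, -0.003, 3.141]
contact_force: [-0.2, 0.7, -0.4]
opening: 0.0462
grip_force: 0.0
```

```bash
python3 - <<'E'
from h import *
np.set_printoptions(precision=4,suppress=True)
I=cv2.imread("pics/side1.png").mean(2)
Q=robot.read_camera("side")
print(robot.observe()["tool_pos"])
print(proj(Q,[[.523,.2075,z] for z in(.139,.1,.054,.03)]))
print(I[264:292:3,326:346].astype(int))
T=cv2.imread("pics/top1.png").mean(2);P=robot.read_camera("top")
print(proj(P,[[.523,.2075,z] for z in(.139,.1,.054)]));print(T[227:245,250:270].astype(int))
E
```

```text
[0.5228 0.2065 0.2023]
[[337.0722 265.3896]
 [336.5975 274.9516]
 [336.0538 285.8661]
 [335.7769 291.4093]]
[[235 235 236 236 235 235 235 236 233 231 229 230 232 234 234 235 235 234
  235 235]
 [235 235 236 236 235 235 235 232 169  82  44  41  99 210 233 234 235 235
  234 234]
 [235 235 236 236 236 236 236 232 154  48  19  31 114 213 234 235 235 235
  235 234]
 [236 236 236 236 236 235 236 232 152  43  15  35 123 213 233 235 235 235
  235 234]
 [237 237 236 237 236 236 234 206 116  33  16  48 160 224 234 234 234 235
  235 235]
 [237 237 237 236 236 236 233 206 114  34  14  64 199 232 235 235 235 234
  235 235]
 [237 237 236 236 236 236 232 179  82  25  15  68 206 234 236 236 235 235
  235 235]
 [236 237 236 236 235 236 232 179  94  82  76 111 213 234 236 236 236 236
  235 236]
 [237 236 236 236 236 233 200 191 220 229 230 221 190 222 234 236 236 236
  236 235]
 [237 237 238 241 246 245 207 147 130 128 127 122 149 225 239 237 236 236
  236 236]]
[[253.8427 230.659 ]
 [255.5906 233.5761]
 [257.5282 236.81  ]]
[[181 178 179 178 178 177 175 179 180 178 181 181 182 178 180 177 180 178
  1
[... 753 characters left out ...]
 224 225
  224 222]
 [223 225 227 224 204 150  78  31  21  41  69  98 139 197 223 226 226 227
  224 227]
 [225 225 227 224 211 178 128  75  55  67  85  89 105 167 213 227 225 226
  225 225]
 [227 226 228 225 213 196 165 133 110  94 100  88  80 121 178 204 218 224
  226 226]
 [226 227 229 227 225 213 189 170 143 110  91  76  73  96 132 163 204 225
  228 228]
 [229 228 227 228 227 223 184 135 100  83  68  64  75 101 120 148 198 225
  227 228]
 [225 228 226 227 227 227 199 148 102  74  70  81  94 114 128 145 178 205
  220 227]
 [227 226 228 226 227 227 221 198 163 127  96 103 113 129 130 133 140 154
  192 218]
 [226 227 227 225 226 226 227 224 215 192 153 135 131 133 132 131 127 128
  157 196]]
```

Emit:
{"fn": "carry_out", "kwargs": {"commands": [[[-0.0005, 0, 0.02], 0, 0.5], [[0, 0, 0.03], 0, 0.5], [[0, 0, 0.03], 0, 0.5], [[0, 0, 0.03], 0, 0.5], [[0, 0, 0.02], 0, 0.5], [[0, 0, 0.008], 0, 0.5], [[0, 0, 0], 0, 0.0], [[0, 0, 0], 0, 0.0], [[0, 0, 0], 0, 0.0], [[0, 0, 0], 0, 0.0]], "newtons": 10}}

```text
time: 20.82
tool_pos: [0.5239, 0.2073, 0.0652]
tool_rot: [-3.141, 0.001, -3.141]
contact_force: [0.6, -2.2, 3.4]
opening: 0.0135
grip_force: 10.0
```

Emit:
{"fn": "carry_out", "kwargs": {"commands": [[[0, 0, 0], 0, 0.0], [[0, 0, 0], 0, 0.0]], "newtons": 25}}

```text
time: 21.08
tool_pos: [0.524, 0.2072, 0.0652]
tool_rot: [-3.141, 0.001, -3.141]
contact_force: [-0.0, -2.6, 5.8]
opening: 0.0137
grip_force: 25.0
```

Emit:
{"fn": "carry_out", "kwargs": {"commands": [[[0, 0, -0.01], 0, 0.0], [[0, 0, -0.02], 0, 0.0], [[0, 0, -0.03], 0, 0.0], [[0, 0, -0.04], 0, 0.0], [[0, 0, -0.04], 0, 0.0], [[0, 0, -0.02], 0, 0.0], [[0, 0, 0], 0, 0.0], [[0, -0.02, 0], 0, 0], [[0, -0.05, 0], 0, 0], [[0, -0.05, 0], 0, 0], [[0, -0.05, 0], 0, 0], [[0, -0.05, 0], 0, 0], [[0, -0.05, 0], 0, 0], [[0.002, -0.05, 0], 0, 0], [[0.005, -0.05, 0], 0, 0], [[0.005, -0.05, 0], 0, 0], [[0.004, -0.04, 0], 0, 0], [[0, 0, 0], 0, 0], [[0, 0, 0], 0, 0]]}}

```text
time: 23.45
tool_pos: [0.5067, -0.2524, 0.2234]
tool_rot: [3.14, -0.002, 3.141]
contact_force: [-0.7, -0.3, -0.5]
opening: 0.0134
grip_force: 25.0
```

Emit:
{"fn": "carry_out", "kwargs": {"commands": [[[-0.001, -0.0015, 0.02], 0, 0], [[0, 0, 0.02], 0, 0], [[0, 0, 0.015], 0, 0], [[0, 0, 0], 0, 0], [[0, 0, 0], 0, 0]]}}

```text
time: 24.08
tool_pos: [0.5091, -0.2539, 0.1703]
tool_rot: [-3.141, 0.001, -3.141]
contact_force: [0.1, 0.1, -0.3]
opening: 0.0135
grip_force: 25.0
```

```bash
python3 - <<'E'
from h import *
np.set_printoptions(precision=2,suppress=True,linewidth=160)
s=robot.observe();tp=np.array(s["tool_pos"]);print(tp)
Q=robot.read_camera("side");P=robot.read_camera("top");save(Q,"side10.png");save(P,"top10.png")
for C in(Q,P): print(proj(C,[tp-[0,0,.011],tp-[0,0,.053],[.5077,-.2538,.093]]))
print("now");print(Q["pixels"].mean(2)[182:206,298:320].astype(int))
print("before");print(cv2.imread("pics/side1.png").mean(2)[196:206,298:320].astype(int))
for C in(Q,P):print([robot.tip_of(C,t)[:1] for t in("stylus","opening")])
E
```

```text
[ 0.51 -0.25  0.17]
[[308.76 184.93]
 [308.7  194.39]
 [309.02 199.74]]
[[435.13 239.55]
 [431.4  242.45]
 [429.3  244.56]]
now
[[234 234 234 235 235 236 236 234 214 130  40  36 125 202 224 237 246 248 249 250 250 246]
 [234 235 234 235 235 235 236 235 217 139  56  54 126 194 225 238 245 247 249 250 251 252]
 [235 235 234 235 235 235 236 235 217 140  66  61 109 187 222 234 241 245 248 250 251 252]
 [234 234 234 235 235 235 236 234 214 136  61  61 119 182 208 221 233 240 244 245 247 251]
 [235 234 234 235 235 235 235 236 228 178 101  90 143 181 201 212 225 234 236 236 242 248]
 [235 234 234 235 235 235 235 236 234 209 148 142 159 172 190 203 215 224 229 231 236 240]
 [235 234 234 234 235 235 235 235 234 216 160 155 150 152 170 186 198 208 216 221 226 230]
 [235 235 235 235 235 235 235 235 234 217 162 172 141 117 145 168 180 189 194 200 206 209]
 [235 235 235 235 235 235 235 235 234 216 165 178 151  91  99 142 164 169 175 179 182 184]
 [235 235 235 235 235 235 235 235 234 217 166 181 181 121  85 119 135 138 149 157 161 162]
 [236 236 236 236 235 236 234 233 230 213 159 149 148 122 109 
[... 1514 characters left out ...]
 205 205 207 213 217 227 224 222 210 199 199 198 198 198 197 196 197]
 [203 202 202 202 203 204 206 218 203 181 183 176 195 199 198 198 197 197 197 197 196 198]
 [204 204 202 203 204 203 203 204 205 167 136 132 173 199 199 197 196 197 196 194 196 196]
 [205 206 205 205 204 203 202 191 180 168 192 192 171 186 197 196 196 195 195 193 194 194]
 [206 205 205 203 204 203 203 199 196 195 202 203 194 195 198 197 195 194 194 192 193 194]
 [205 203 204 203 203 202 202 200 201 200 201 200 200 199 197 197 195 195 195 194 193 193]
 [203 203 204 204 203 202 200 201 200 201 200 200 200 198 198 196 194 195 195 195 194 194]]
[[], [{'at': [310.1, 200.8], 'p': 0.63}]]
[[], [{'at': [227.9, 196.1], 'p': 0.27}]]
```

Rod and ring line up in the side camera (rod column 308.5, ring hole column 308.5). Lowering.

Emit:
{"fn": "carry_out", "kwargs": {"commands": [[[0.0005, 0.0005, 0.015], 0, 0], [[0, 0, 0.006], 0, 0], [[0, 0, 0.004], 0, 0], [[0, 0, 0.004], 0, 0], [[0, 0, 0], 0, 0]]}}

```text
time: 25.0
tool_pos: [0.5081, -0.2535, 0.1403]
tool_rot: [3.141, -0.0, -3.141]
contact_force: [0.2, -0.1, -0.3]
opening: 0.0137
grip_force: 25.0
```

Emit:
{"fn": "carry_out", "kwargs": {"commands": [[[0, 0, 0.004], 0, 0], [[0, 0, 0.004], 0, 0], [[0, 0, 0.003], 0, 0], [[0, 0, 0.002], 0, 0], [[0, 0, 0], 0, 0]]}}

```text
time: 25.62
tool_pos: [0.5081, -0.2535, 0.1274]
tool_rot: [3.141, -0.0, -3.141]
contact_force: [-0.5, -0.3, -0.8]
opening: 0.0134
grip_force: 25.0
```

Emit:
{"fn": "carry_out", "kwargs": {"commands": [[[0, 0, 0.002], 0, 0], [[0, 0, 0.002], 0, 0], [[0, 0, 0], 0, 0]]}}

```text
time: 26.0
tool_pos: [0.5083, -0.2536, 0.1238]
tool_rot: [-3.141, 0.0, -3.141]
contact_force: [-0.3, -0.4, 2.8]
opening: 0.0135
grip_force: 25.0
```

Emit:
{"fn": "carry_out", "kwargs": {"commands": [[[0, 0, 0.0015], 0, 0], [[0, 0, 0.001], 0, 0], [[0, 0, 0], 0, 0]]}}

```text
time: 26.38
tool_pos: [0.5083, -0.2536, 0.1213]
tool_rot: [-3.141, 0.0, -3.141]
contact_force: [-0.1, 0.3, 3.9]
opening: 0.0136
grip_force: 25.0
```

Emit:
{"fn": "carry_out", "kwargs": {"commands": [[[0, 0, 0.001], 0, 0], [[0, 0, 0.0005], 0, 0], [[0, 0, 0], 0, 0]]}}

```text
time: 26.75
tool_pos: [0.5084, -0.2536, 0.1199]
tool_rot: [-3.141, 0.001, -3.141]
contact_force: [-0.3, -0.2, 5.9]
opening: 0.0136
grip_force: 25.0
```

Emit:
{"fn": "carry_out", "kwargs": {"commands": [[[0, 0, 0.001], 0, 0], [[0, 0, 0.001], 0, 0], [[0, 0, 0], 0, 0], [[0, 0, 0], 0, 0]], "newtons": 35}}

```text
time: 27.25
tool_pos: [0.5087, -0.2538, 0.1193]
tool_rot: [-3.14, 0.002, -3.141]
contact_force: [-2.6, 1.5, 14.7]
opening: 0.013
grip_force: 35.0
```

Emit:
{"fn": "carry_out", "kwargs": {"commands": [[[0, 0, 0.0005], 0, 0], [[0, 0, 0], 0, 0], [[0, 0, 0], 0, 0], [[0, 0, 0], 0, 0], [[0, 0, 0], 0, 0], [[0, 0, 0], 0, 0]]}}

```text
time: 28.0
tool_pos: [0.5088, -0.2539, 0.1192]
tool_rot: [-3.14, 0.002, -3.141]
contact_force: [-2.9, 1.7, 15.7]
opening: 0.0136
grip_force: 35.0
```

```bash
python3 - <<'E'
from h import *
np.set_printoptions(precision=1,suppress=True,linewidth=160)
Q=robot.read_camera("side");s=robot.observe();print(s["tool_pos"],s["contact_force"],s["grip_force"])
F=np.array([.4836,-.0866,.106]);print(proj(Q,[F,F+[0,0,.041]]),robot.tip_of(Q,"pin_seat")[:1],robot.tip_of(Q,"pin")[:1])
print(Q["pixels"].mean(2)[207:226,320:334].astype(int))
E
```

```text
[ 0.5 -0.3  0.1] [-2.2  1.9 16.2] 35.0006639957428
[[325.8 220.2]
 [326.1 210.6]] [{'at': [325.5, 219.1], 'p': 0.47}] [{'at': [324.1, 229.5], 'p': 0.58}]
[[113 111 113 113 113 133 177 192 193 192 191 201 219 225]
 [112 110 111 112 112 120 170 191 194 193 193 199 216 230]
 [113 119 123 122 128 138 180 194 194 194 194 195 200 218]
 [126 164 179 184 208 226 231 222 204 197 196 197 198 203]
 [164 188 195 205 233 242 243 239 215 197 197 198 199 199]
 [134 179 191 181 216 235 240 231 191 186 197 198 200 198]
 [ 89 138 177 158 153 162 166 157 157 184 198 199 201 200]
 [130  95 133 141 131 128 127 123 156 188 199 201 202 201]
 [151  86  73 112 125 124 124 123 159 192 201 203 203 202]
 [ 82  70  74  94 116 125 124 123 158 192 201 201 201 202]
 [107 157 173 148 128 125 123 120 149 186 199 202 201 200]
 [179 171 171 147 127 126 122 117 139 164 188 195 194 170]
 [141 141 191 196 155 127 120 118 143 140 143 137 124 106]
 [118 124 172 206 178 149 145 152 200 164 123 111  97  91]
 [110 116 131 175 213 224 224 211 173 132 119 115 104  86]
 [106 110 116 129 144 156 153 139 121 116 116 113 110  89]
 [107 107 110 116 117 119 118 114 111 104  91  80  71  67]
 [ 90 109 108 112 112 110  96  86  74  63  57  54  55  61]
 [ 60  92 109 106  92  71  58  56  52  53  58  64  81  79]]
```

The button is on its stop (16 N, well above the 5 N spring), and the pin still sits seated on the fork.

```bash
python3 -c "
from cell import robot
print(robot.hand_in())"
```

```text
the job is handed in; nothing more can be done
None
```

The pin is pushed home in the fork and released, the stylus is held with the button pressed against its stop at about 16 N, and I handed the job in at about 28 s. The hand-in gave no verdict, and I did not separately check the bystander objects at the end.

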